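# Sort the loft table: tools to the box, grit tins by weight into the bins under the rack

### The arm

A 6-joint arm with a two-finger parallel gripper is mounted at the origin on the work surface. World frame = base frame: x ahead of the robot, y to its left, z up, the work surface at z = 0. Lengths are in mm, angles in rad, forces in N, time in s.
With the tool pointing down it reaches from about 250 to 775 mm from the base axis. Payload 4 kg.
Tool frame: the origin (TCP) lies at the very end of the fingers, on their centre line; the grasp point (between the pads) lies 19 mm behind it; z points along the fingers, y is the line along which they close (so a half turn about z gives the same grasp; the last joint's range is limited). The gripper opens to 85 mm and grips with 20 to 120 N. Pads are 22 mm wide; open, the fingers measure 114 mm over their backs; the gripper's body (76 mm by 85 mm) begins 54 mm behind the grasp point. The pads swing forward as they close: fully open they stand 13 mm farther back than shut.
Start: joints at [-1.241, 0.087, 1.371, -0, 1.684, -0.103], TCP at [230.677, -499.305, 231.341] pointing down, gripper open.
Joint ranges: [-3.1, 3.1], [-0.76, 2.03], [0.27, 2.55], [-1.08, 4.22], [0.17, 2.65], [-2.57, 2.57]. Speed limits (rad/s): [2.79, 2.79, 3.14, 3.14, 3.14, 3.14].

### API

Orientations are given as [roll, pitch, yaw] about the fixed x, y, z axes, in that order (R = Rz(yaw) Ry(pitch) Rx(roll)).
In Python, from plant import ctrl gives the robot as it stands. The module is installed in compiled form; this text tells all that it offers.
- The arm moves only by the tool arm_command, never from a script. Its argument "commands" is a list of rows, each an object with "linear": the shift along the tool's x, y, z each as a share of 150 mm, from -1 to 1, a list of three; "twist": the turn about the tool's z as a share of 90 degrees, from -1 to 1. A call has 1 to 20 rows; each row is the pose to reach, as a shift and turn from the pose commanded when the call began, along the tool's axes at that moment; what a row does not reach only later rows make up. A row lasts 1/10 s, in which the tool goes at most 50 mm and 8.59 degrees, less where a joint would pass 70% of its speed; a pose out of reach is approached as far as the arm can. A call with a number of a shift or a turn outside -1 to 1 is refused whole. A call with a gripper value outside its range is refused whole. "claw" is the opening, from 0 (shut) to 1 (fully open), set as the call begins (left out, the last holds). The fingers move at their own pace and stop on an object; the grip force is fixed at half the most. Time passes only in rows, so rows that repeat a pose let the fingers close. It gives the time, the measured TCP pose, the force, the opening and the grip force at its end, in the units of the state.
- ctrl.read_state(): the state, without advancing time (a new reading comes with each control period).
- ctrl.get_image(name): name is "scene" or "top"; returns (picture, depth): 400x640x3 uint8, red, green, blue; 400x640 float32, mm along the optical axis (not along the pixel's ray), 0 where there is no reading.
- ctrl.get_calibration(name): a dict with "fx", "fy", "cx", "cy" (pixels), "R" (3x3) and "t" (3): a world point X has camera coordinates R X + t. Camera axes: x right, y down, z forward; pixel columns grow to the right and rows downward; lengths in mm; the calibration is good to about 2 mm. A picture is of the moment at which its call begins. get_calibration takes no time and is no camera call.
- ctrl.finish_job(): hands the job in; it is judged then, once.
Trained networks look in the newest picture that a camera, given by its name, has taken for a name from the list of things; names that differ only in an ending like _2 or _b are one class to them, and where a whole thing is asked for, a point or a joint stands for the part that bears it (a point fixed in the world has none). Each returns a list of dicts, best first, with "conf" (0 to 1); they miss things now and then, are a little off and sometimes report something else, mostly with a low value. They report only what shows in the picture. A call takes as long as a camera call.
- ctrl.outline_of(camera, thing): "pixels" (400x640 bool, what is visible of it) and "point" ([column, row] as shares, 0 to 1, of the picture: columns of its width, rows of its height, amid what is visible of it).
- ctrl.spot_point(camera, thing): "point" ([column, row] as shares, 0 to 1, of the picture: columns of its width, rows of its height: a listed point, or the origin of a listed thing).
The state is a dict: "time_s": time; "joint_positions": joint angles; "joint_vel": joint speeds; "joint_efforts": joint torques, N m; "eef_pos": TCP position; "ee_rot": TCP orientation; "ft_force": force on the tool from outside, world axes, zero at the start; "torque": the same for the moment, N m; "gripper_width": opening from 0.0 (shut) to 1.0 (fully open); "grasp_force": force on a finger pad.
Only numpy, scipy, OpenCV 4.12 (cv2) and the standard library are available. Lean on these libraries where they do the work, as an engineer would, in place of code of your own. Each camera call takes 0.05 s, during which the arm holds its last target. There are 200 camera calls.

### The job

Clear the mixed things off the front of this pigeon keeper's table: put the scraper and the scrubbing brush in the wooden tool box, and stand the two closed grit tins upright in the bins under the rack. The tins look alike, so feel the weight of each: one that is half full or more goes in the blue bin, one with less goes in the cream bin (a full tin weighs 660 g, an empty one 130 g, half full is about 395 g). Do not knock a tin over, and leave the mug, the black ring tin, the spray bottle and the clay nest bowl where they stand.

Things in the scene. Friction and masses are not known exactly. Their poses are not given: they have to be found in the camera images.
- tin_a: Grit tin: closed opaque steel tin, green and cream band, standing upright in the row at the front: 60 mm diameter, 125 mm tall, looks the same as the other. Weighs 0.13 kg (empty) to 0.66 kg (full); the fill changes from start to start and can only be felt. Origin: centre of its underside, z up its axis
- tin_b: Grit tin: closed opaque steel tin, green and cream band, standing upright in the row at the front: 60 mm diameter, 125 mm tall, looks the same as the other. Weighs 0.13 kg (empty) to 0.66 kg (full); the fill changes from start to start and can only be felt. Origin: centre of its underside, z up its axis
- scraper: loft scraper lying flat, 180 mm long along its x, 0.16 kg: light wooden grip 26 mm wide and 24 mm high from x = -90 to +10 mm, then a steel shank and a flat steel blade 60 mm wide, 4 mm thick, at +x. Origin: on its underside, half way along
- scraper_grip (a point): point in the middle of the scraper's wooden grip near its balance point, 12 mm above its underside; axes as the scraper
- scraper_end (a point): point on the scraper's wooden grip, 30 mm from its butt end
- scraper_tip (a point): point on the top of the scraper's blade, 30 mm behind its front edge
- brush: wooden scrubbing brush lying bristles down, 170 mm long along its x, 0.18 kg: dark wooden back 42 mm wide between 22 and 42 mm above its underside, stiff rigid bristle block 150 x 36 mm below. Origin: centre of its underside
- brush_end (a point): point in the brush's wooden back, 25 mm from its -x end, 32 mm above its underside
- brush_tip (a point): point in the brush's wooden back, 25 mm from its +x end, 32 mm above its underside
- bin_blue: Blue storage bin, fixed under the rack's shelf, left or right (the two change places). Outside 150 mm deep (x), 190 mm wide (y), walls and floor 5 mm; front (-x, to the robot) only a 35 mm lip; sides 35 mm high in the front 20 mm, then 60 mm; back 60 mm. Origin: centre of its underside. Both tins fit side by side in y
- bin_cream: Cream storage bin, fixed under the rack's shelf, left or right (the two change places). Outside 150 mm deep (x), 190 mm wide (y), walls and floor 5 mm; front (-x, to the robot) only a 35 mm lip; sides 35 mm high in the front 20 mm, then 60 mm; back 60 mm. Origin: centre of its underside. Both tins fit side by side in y
- rack: fixed rack, steel posts 20 mm square at its corners, slatted shelf: 200 mm deep (x), 530 mm wide (y), shelf underside 340 mm, top 362 mm up, a carton on its middle. Both bins stand wholly under the shelf, fronts about 10 to 15 mm behind its front edge: a gripper held upright over a bin would hit it. Origin: centre of its footprint; front faces -x
- toolbox: open wooden tool box, fixed, to the left or right of the rack: 240 mm (x) by 180 mm (y) outside, 55 mm high, walls and floor 8 mm. Just beyond its outer side stands a fixed water jug (on the left, 300 mm tall) or pigeon carrier (on the right, 200 mm high). Origin: centre of its underside
- mug: white mug, 76 mm diameter, 85 mm tall, with handle; leave alone. Origin: centre of its underside
- ring_tin: low black tin of leg rings, 72 mm diameter, 28 mm high, in the same row as the tins and tools; leave alone. Origin: centre of its underside
- sprayer: yellow spray bottle with a red head, 68 mm diameter, 195 mm tall; leave alone. Origin: centre of its underside
- nest_bowl: clay pigeon nest bowl, 190 mm diameter, 60 mm high, across the table from the tool box; leave alone. Origin: centre of its underside

How it is judged (in metres and radians):
At the end, for the whole second after the job is handed in: Each tin stands upright (within 6 degrees) at rest on a bin's floor: the blue bin if half full or more, the cream bin if less (within 50 g of half, either). Scraper and brush rest in the tool box, both ends inside its walls and at most 15 mm above its rim (((x of tin_a in the frame of bin_blue between -0.055 and 0.055 m and y of tin_a in the frame of bin_blue between -0.075 and 0.075 m and z of tin_a in the frame of bin_blue between -0.005 and 0.012 m and contact force between tin_a and bin_blue above 3.4 N) or (x of tin_a in the frame of bin_cream between -0.055 and 0.055 m and y of tin_a in the frame of bin_cream between -0.075 and 0.075 m and z of tin_a in the frame of bin_cream between -0.005 and 0.012 m and contact force between tin_a and bin_cream between 0.5 and 4.36 N)) and angle between each of tin_a, tin_b's own z axis and vertical below 0.1 rad and linear speed of each of tin_a, tin_b, scraper, brush below 0.02 m/s and ((x of tin_b in the frame of bin_blue between -0.055 and 0.055 m and y of tin_b in the frame of bin_blue between -0.075 and 0.075 m and z of tin_b in the frame of bin_blue between -0.005 and 0.012 m and contact force between tin_b and bin_blue above 3.4 N) or (x of tin_b in the frame of bin_cream between -0.055 and 0.055 m and y of tin_b in the frame of bin_cream between -0.075 and 0.075 m and z of tin_b in the frame of bin_cream between -0.005 and 0.012 m and contact force between tin_b and bin_cream between 0.5 and 4.36 N)) and x of scraper_end in the frame of toolbox between -0.095 and 0.095 m and y of scraper_end in the frame of toolbox between -0.088 and 0.088 m and z of scraper_end in the frame of toolbox between -0.005 and 0.07 m and x of scraper_tip in the frame of toolbox between -0.095 and 0.095 m and y of scraper_tip in the frame of toolbox between -0.088 and 0.088 m and z of scraper_tip in the frame of toolbox between -0.005 and 0.07 m and x of brush_end in the frame of toolbox between -0.095 and 0.095 m and y of brush_end in the frame of toolbox between -0.088 and 0.088 m and z of brush_end in the frame of toolbox between -0.005 and 0.07 m and x of brush_tip in the frame of toolbox between -0.095 and 0.095 m and y of brush_tip in the frame of toolbox between -0.088 and 0.088 m and z of brush_tip in the frame of toolbox between -0.005 and 0.07 m); the robot touches nothing.
It fails at once if the mug is shifted by more than 30 mm or tipped (distance of mug from where it was at the start of the episode above 0.03 m or angle between mug's own z axis and vertical above 0.35 rad).
It fails at once if the ring tin is shifted by more than 30 mm or tipped (distance of ring_tin from where it was at the start of the episode above 0.03 m or angle between ring_tin's own z axis and vertical above 0.35 rad).
It fails at once if the sprayer is shifted by more than 30 mm or tipped (distance of sprayer from where it was at the start of the episode above 0.03 m or angle between sprayer's own z axis and vertical above 0.35 rad).
It fails at once if the nest bowl is shifted by more than 30 mm or tipped (distance of nest_bowl from where it was at the start of the episode above 0.03 m or angle between nest_bowl's own z axis and vertical above 0.35 rad).
It fails at once if a tin is knocked over or laid down (leans more than 60 degrees) (angle between any of tin_a, tin_b's own z axis and vertical above 1.05 rad).
It also fails if it takes over 72 s, if anything falls off the work surface, if the arm or the gripper's body presses on something with over 40 N, if the wrist force passes 120 N, or if a joint passes its speed limit or range.

## Working session

There is one attempt and no reset: what is moved stays moved. The work goes in short steps, Python scripts to look and compute and a tool call to move; the robot and the scene stay as the last step left them, time stands still between calls to the robot, and variables do not carry over. Pictures are saved under pics/ and viewed, at most 10 in all, crops included, and the job is handed in when it is done.

Besides the shell and the picture viewer there is one more tool, called after "Request:" as name([rows], argument=value, ...), one row to a line, values as JSON. arm_command: Moves the arm, as the interface text tells. Its arguments: {"type":"object","properties":{"commands":{"type":"array","items":{"type":"object","properties":{"linear":{"type":"array","items":{"type":"number"}},"twist":{"type":"number"}}}},"claw":{"type":"number"}},"required":["commands"]}

```bash
mkdir -p pics; cat > h.py <<'E'
import numpy as np, cv2
from plant import ctrl
def cloud(cam,depth):
    c=ctrl.get_calibration(cam); v,u=np.mgrid[0:400,0:640]
    P=np.stack([(u-c['cx'])/c['fx']*depth,(v-c['cy'])/c['fy']*depth,depth],-1)
    W=(P-np.array(c['t']))@np.array(c['R']); W[depth<=0]=np.nan
    return W
def snap(cam,fn=None):
    im,d=ctrl.get_image(cam)
    if fn: cv2.imwrite('pics/'+fn,im[...,::-1])
    return im,cloud(cam,d)
E
python3 - <<'E'
from h import *
for cam in ['top','scene']:
    im,W=snap(cam,cam+'0.png'); np.save(cam+'0.npy',W)
    for n in ['tin_a','scraper','brush','bin_blue','bin_cream','toolbox','mug','ring_tin','sprayer','nest_bowl','rack']:
        for o in ctrl.outline_of(cam,n)[:2 if n=='tin_a' else 1]:
            m=o['pixels']; p=W[m]; p=p[~np.isnan(p[:,0])]
            if len(p)<5: continue
            lo,hi=np.percentile(p,[2,98],axis=0)
            print(cam,n,round(o['conf'],2),np.round(np.array(o['point'])*[640,400]),'lo',lo.round(),'hi',hi.round(),'med',np.median(p,0).round())
s=ctrl.read_state();print({k:np.round(v,3) for k,v in s.items()})
E
```

```text
top tin_a 0.72 [353. 215.] lo [ 405. -163.    2.] hi [ 461. -105.  130.] med [ 430. -131.  125.]
top scraper 0.66 [262. 196.] lo [377. 120.  -2.] hi [548. 179.  28.] med [493. 141.  10.]
top brush 0.57 [310. 204.] lo [382. -38.  34.] hi [541.  16.  48.] med [463. -11.  42.]
top bin_blue 0.64 [274. 142.] lo [610.  10.  -2.] hi [760. 195. 339.] med [672. 102.   6.]
top bin_cream 0.73 [312. 205.] lo [384. -38.  36.] hi [540.  16.  48.] med [463. -11.  42.]
top toolbox 0.7 [454. 195.] lo [ 371. -544.    2.] hi [ 604. -366.   58.] med [ 490. -464.   10.]
top mug 0.69 [202. 265.] lo [232. 276.   0.] hi [328. 348.  87.] med [291. 318.  25.]
top ring_tin 0.78 [224. 209.] lo [423. 230.  13.] hi [485. 297.  33.] med [453. 264.  27.]
top sprayer 0.64 [424. 262.] lo [ 258. -355.   21.] hi [ 323. -296.  197.] med [ 290. -317.  136.]
top nest_bowl 0.73 [153. 186.] lo [427. 376.   4.] hi [594. 540.  62.] med [516. 467.  28.]
top rack 0.7 [311.  94.] lo [ 587. -267.    2.] hi [803. 258. 394.] med [702.  -4. 360.]
scene tin_a 0.89 [289. 214.] lo [ 412. -167.   12.] hi [ 467. -115.  129.] med [ 446. -
[... 893 characters left out ...]
353. 111.] lo [423.  -5.   1.] hi [601. 544. 360.] med [481. 483.  36.]
scene rack 0.85 [394. 155.] lo [ 590. -274.    5.] hi [794. 255. 393.] med [ 696. -106.  359.]
{'time_s': np.float64(1.2), 'joint_positions': array([-1.241,  0.087,  1.371,  0.   ,  1.684, -0.103]), 'joint_vel': array([ 0.001, -0.001, -0.   , -0.001, -0.001,  0.001]), 'joint_efforts': array([ 1.0000e-03, -3.5174e+01, -3.1346e+01, -0.0000e+00,  0.0000e+00,
        0.0000e+00]), 'eef_pos': array([ 230.675, -499.308,  231.33 ]), 'ee_rot': array([ 3.142, -0.   ,  0.433]), 'ft_force': array([ 0.176, -0.675, -0.508]), 'torque': array([-0.014,  0.011,  0.014]), 'grasp_force': np.float64(0.0), 'gripper_width': np.float64(1.003)}
```

View pics/top0.png

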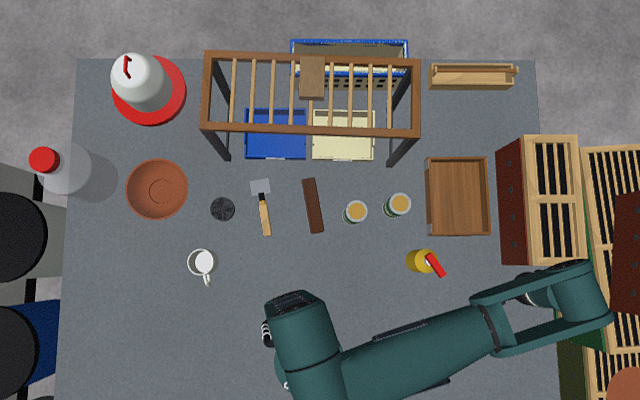

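View pics/scene0.png

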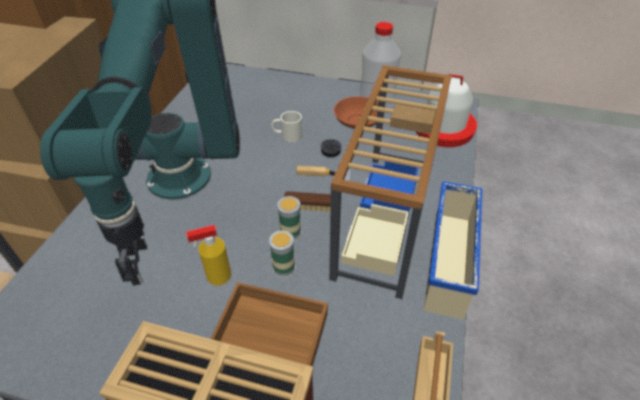

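```bash
python3 - <<'E'
from h import *
for cam in ['top','scene']:
    W=np.load(cam+'0.npy').reshape(-1,3); W=W[~np.isnan(W[:,0])]
    # radial coordinates of arm plane
    a=np.arctan2(-499.3,230.7); e=np.array([np.cos(a),np.sin(a)]); n=np.array([-e[1],e[0]])
    r=W[:,:2]@e; t=W[:,:2]@n
    print(cam)
    for z in range(200,760,20):
        m=(abs(W[:,2]-z)<10)&(abs(t)<110)&(r<720)&(r>-100)
        if m.sum()>3: print(z,'r',r[m].min().round(),r[m].max().round(),'t',t[m].min().round(),t[m].max().round())
W=np.load('top0.npy').reshape(-1,3)
s=(abs(W[:,2]-361)<12); p=W[s&(abs(W[:,1])<300)&(W[:,0]>560)]
print('shelf',np.percentile(p,[0.5,99.5],axis=0).round())
E
```

```text
top
200 r 416.0 720.0 t -18.0 110.0
220 r -60.0 -55.0 t -12.0 19.0
300 r 610.0 620.0 t 9.0 13.0
320 r 506.0 620.0 t -18.0 11.0
340 r 483.0 511.0 t -14.0 -5.0
360 r 485.0 563.0 t -26.0 37.0
380 r 510.0 565.0 t -28.0 37.0
400 r 511.0 556.0 t -30.0 37.0
420 r 511.0 522.0 t -25.0 7.0
440 r 512.0 538.0 t -36.0 11.0
460 r 513.0 525.0 t -26.0 15.0
480 r 513.0 526.0 t -27.0 19.0
500 r 382.0 523.0 t -37.0 73.0
520 r 355.0 549.0 t -39.0 74.0
540 r 166.0 584.0 t -39.0 94.0
560 r 143.0 595.0 t -45.0 95.0
580 r 101.0 589.0 t -58.0 100.0
600 r -1.0 579.0 t -59.0 106.0
620 r -3.0 214.0 t -2.0 110.0
640 r 6.0 113.0 t 33.0 110.0
660 r 31.0 67.0 t 56.0 110.0
scene
200 r -27.0 720.0 t -63.0 110.0
220 r -57.0 63.0 t -49.0 108.0
240 r -20.0 601.0 t -7.0 12.0
260 r 500.0 608.0 t -8.0 12.0
280 r 500.0 607.0 t -1.0 14.0
300 r 477.0 627.0 t -12.0 17.0
320 r 514.0 625.0 t -20.0 20.0
340 r 558.0 622.0 t -19.0 20.0
360 r 545.0 618.0 t -31.0 38.0
380 r 537.0 590.0 t -30.0 38.0
400 r 531.0 590.0 t -34.0 38.0
420 r 539.0 589.0 t -30.0 38.0
440 r 535.0 590.0 t -35.0 37.0
460 r 540.0 588.0 t -30.0 36.0
480 r 541.0 588.0 t -30.0 37.0
500 r 381.0 588.0 t -29.0 74.0
520 r 293.0 590.0 t -57.0 75.0
540 r 172.0 599.0 t -60.0 95.0
560 r 81.0 600.0 t -60.0 109.0
580 r 91.0 598.0 t -60.0 110.0
600 r 85.0 583.0 t -58.0 110.0
620 r 81.0 218.0 t -16.0 110.0
shelf [[ 588. -269.  350.]
 [ 803.  260.  367.]]
```

Request:
arm_command([
  {"linear": [0, 0, -0.3]},
  {"linear": [0, 0, -0.6]},
])

```text
$.commands[0]: bad value
```

```bash
python3 - <<'E'
from h import *
for cam in ['top','scene']:
    W=np.load(cam+'0.npy').reshape(-1,3)
    def box(n,x0,x1,y0,y1,z0,z1):
        m=(W[:,0]>x0)&(W[:,0]<x1)&(W[:,1]>y0)&(W[:,1]<y1)&(W[:,2]>z0)&(W[:,2]<z1)
        p=W[m][:,:2]; (c,(w,h),a)=cv2.minAreaRect(p.astype(np.float32))
        print(cam,n,len(p),'c',np.round(c),'wh',round(w),round(h),'ang',round(a,1),'mean',p.mean(0).round())
    box('brush',360,570,-60,40,34,52)
    box('handle',360,500,90,190,16,35)
    box('blade',505,570,90,210,3,14)
    box('tinA',390,480,-180,-90,115,140)
    box('tinB',410,510,-310,-220,115,140)
    box('box',350,630,-570,-345,45,65)
    box('blue',590,775,3,215,30,70)
    box('cream',590,775,-220,-3,30,70)
    box('shelf',570,810,-290,290,345,372)
    box('carrier',200,700,-700,-530,150,230)
E
```

```text
top brush 753 c [462. -12.] wh 170 42 ang 9.6 mean [461. -12.]
top handle 288 c [427. 135.] wh 113 26 ang 9.7 mean [423. 135.]
top blade 218 c [537. 149.] wh 116 64 ang 89.5 mean [532. 152.]
top tinA 371 c [ 435. -134.] wh 60 61 ang 68.8 mean [ 435. -135.]
top tinB 375 c [ 456. -261.] wh 62 61 ang 88.7 mean [ 456. -260.]
top box 893 c [ 489. -457.] wh 241 185 ang 0.3 mean [ 489. -458.]
top blue 479 c [687. 104.] wh 189 152 ang 89.7 mean [700. 108.]
top cream 460 c [ 680. -108.] wh 190 156 ang 87.8 mean [ 698. -109.]
top shelf 7733 c [696.  -4.] wh 531 203 ang 87.6 mean [692.  -3.]
top carrier 5493 c [ 459. -645.] wh 109 359 ang 90.0 mean [ 458. -636.]
scene brush 429 c [453. -17.] wh 144 49 ang 11.5 mean [462. -16.]
scene handle 195 c [431. 133.] wh 117 31 ang 8.0 mean [425. 130.]
scene blade 40 c [552. 158.] wh 32 61 ang 2.9 mean [548. 153.]
scene tinA 331 c [ 437. -136.] wh 59 67 ang 18.7 mean [ 438. -140.]
scene tinB 400 c [ 458. -262.] wh 61 62 ang 38.4 mean [ 459. -265.]
scene box 975 c [ 492. -449.] wh 244 168 ang 0.3 mean [ 492. -419.]
scene blue 533 c [690. 102.] wh 198 152 ang 89.3 mean [700. 108.]
scene cream 929 c [ 684. -109.] wh 196 152 ang 88.3 mean [ 695. -117.]
scene shelf 6078 c [698.  -5.] wh 539 201 ang 87.8 mean [696. -53.]
scene carrier 9793 c [ 459. -647.] wh 106 362 ang 90.0 mean [ 450. -644.]
```

Request:
arm_command([
  {"linear": [0, 0, -0.3], "twist": 0},
  {"linear": [0, 0, -0.6], "twist": 0},
])

```text
time_s: 1.4
eef_pos: [230.2, -498.0, 319.3]
ee_rot: [-3.135, -0.001, 0.433]
ft_force: [-0.5, -1.5, 1.1]
gripper_width: 0.998
grasp_force: 0.0
```

Request:
arm_command([
  {"linear": [0, 0.33, -0.3], "twist": 0},
  {"linear": [0, 0.6, -0.6], "twist": 0},
  {"linear": [0, 0.9, -0.8], "twist": 0},
  {"linear": [0, 1, -1], "twist": 0},
  {"linear": [0, 1, -1], "twist": 0},
])

```text
time_s: 1.9
eef_pos: [289.4, -626.7, 459.1]
ee_rot: [3.136, -0.0, 0.433]
ft_force: [2.2, -14.5, 24.4]
gripper_width: 1.006
grasp_force: 0.0
```

Request:
arm_command([
  {"linear": [0, 0.33, -0.3], "twist": 0},
  {"linear": [0, 0.6, -0.6], "twist": 0},
  {"linear": [0, 0.9, -0.8], "twist": 0},
  {"linear": [0, 1, -1], "twist": 0},
  {"linear": [0, 1, -1], "twist": 0},
])

```text
time_s: 2.4
eef_pos: [290.5, -628.6, 470.8]
ee_rot: [3.096, 0.0, 0.433]
ft_force: [0.0, -0.2, -0.7]
gripper_width: 0.999
grasp_force: 0.0
```

```bash
python3 -c "
from h import *
s=ctrl.read_state();print({k:np.round(s[k],3) for k in ['joint_positions','eef_pos','ee_rot','time_s']})"
```

```text
{'joint_positions': array([-1.221,  0.559,  0.274,  0.004,  2.264, -0.08 ]), 'eef_pos': array([ 290.462, -628.57 ,  470.79 ]), 'ee_rot': array([3.096, 0.   , 0.433]), 'time_s': np.float64(2.4)}
```

Request:
arm_command([
  {"linear": [0, 1, 0], "twist": 0},
  {"linear": [0, 1, 0], "twist": 0},
  {"linear": [0, 1, 0], "twist": 0},
  {"linear": [0, 1, 0], "twist": 0},
  {"linear": [0, 1, 0], "twist": 0},
])

```text
time_s: 2.9
eef_pos: [316.8, -685.9, 410.8]
ee_rot: [3.064, 0.0, 0.433]
ft_force: [0.3, 0.3, 0.1]
gripper_width: 1.002
grasp_force: 0.0
```

Request:
arm_command([
  {"linear": [0, 1, 0], "twist": 0},
  {"linear": [0, 1, 0], "twist": 0},
  {"linear": [0, 1, 0], "twist": 0},
  {"linear": [0, 1, 0], "twist": 0},
  {"linear": [0, 1, 0], "twist": 0},
])

```text
time_s: 3.4
eef_pos: [338.2, -732.1, 359.5]
ee_rot: [3.027, -0.0, 0.433]
ft_force: [-0.3, 0.2, 0.6]
gripper_width: 1.0
grasp_force: 0.0
```

Request:
arm_command([
  {"linear": [1, -1, -0.4], "twist": 0},
  {"linear": [1, -1, -0.4], "twist": 0},
  {"linear": [1, -1, -0.4], "twist": 0},
  {"linear": [1, -1, -0.4], "twist": 0},
  {"linear": [1, -1, -0.4], "twist": 0},
])

```text
time_s: 3.9
eef_pos: [410.4, -523.1, 407.8]
ee_rot: [3.02, -0.002, 0.437]
ft_force: [0.5, -0.2, 1.7]
gripper_width: 0.997
grasp_force: 0.0
```

Request:
arm_command([
  {"linear": [1, -1, -0.3], "twist": 0},
  {"linear": [1, -1, -0.3], "twist": 0},
  {"linear": [1, -1, -0.3], "twist": 0},
  {"linear": [1, -1, -0.3], "twist": 0},
  {"linear": [1, -1, -0.3], "twist": 0},
])

```text
time_s: 4.4
eef_pos: [481.4, -320.9, 433.1]
ee_rot: [3.023, -0.003, 0.437]
ft_force: [-0.0, -0.7, 0.2]
gripper_width: 0.998
grasp_force: 0.0
```

Request:
arm_command([
  {"linear": [1, -1, -0.3], "twist": 0.276},
  {"linear": [1, -1, -0.3], "twist": 0.276},
  {"linear": [1, -1, -0.3], "twist": 0.276},
  {"linear": [1, -1, -0.3], "twist": 0.276},
  {"linear": [1, -1, -0.3], "twist": 0.276},
])

```text
time_s: 4.9
eef_pos: [552.8, -119.4, 458.6]
ee_rot: [3.037, -0.05, 0.004]
ft_force: [-0.5, -0.4, 0.9]
gripper_width: 0.994
grasp_force: 0.0
```

Request:
arm_command([
  {"linear": [0.5, -1, -0.2], "twist": 0},
  {"linear": [0.5, -1, -0.2], "twist": 0},
  {"linear": [0.5, -1, -0.2], "twist": 0},
  {"linear": [0.5, -1, -0.2], "twist": 0},
])

```text
time_s: 5.3
eef_pos: [627.6, 33.7, 474.6]
ee_rot: [3.038, -0.048, 0.005]
ft_force: [0.8, -0.2, -0.8]
gripper_width: 1.001
grasp_force: 0.0
```

Request:
arm_command([
  {"linear": [1, -0.7, -1], "twist": 0},
  {"linear": [1, -0.7, -1], "twist": 0},
  {"linear": [1, -0.7, -1], "twist": 0},
  {"linear": [1, -0.7, -1], "twist": 0},
  {"linear": [1, -0.7, -1], "twist": 0},
])

```text
time_s: 5.8
eef_pos: [657.6, 107.7, 504.8]
ee_rot: [3.04, -0.082, 0.005]
ft_force: [0.1, -0.8, 0.5]
gripper_width: 0.999
grasp_force: 0.0
```

Request:
arm_command([
  {"linear": [1, -0.25, -1], "twist": 0},
  {"linear": [1, -0.25, -1], "twist": 0},
  {"linear": [1, -0.25, -1], "twist": 0},
  {"linear": [1, -0.25, -1], "twist": 0},
  {"linear": [1, -0.25, -1], "twist": 0},
])

```text
time_s: 6.3
eef_pos: [660.1, 122.2, 509.2]
ee_rot: [3.044, -0.112, 0.008]
ft_force: [0.2, -0.2, -0.0]
gripper_width: 0.998
grasp_force: 0.0
```

Request:
arm_command([
  {"linear": [1, -0.3, -0.7], "twist": 0},
  {"linear": [1, -0.3, -0.7], "twist": 0},
])

```text
time_s: 6.5
eef_pos: [672.7, 135.4, 506.1]
ee_rot: [3.049, -0.145, 0.011]
ft_force: [-0.4, -0.1, 0.3]
gripper_width: 0.997
grasp_force: 0.0
```

Request:
arm_command([
  {"linear": [1, -0.3, -0.7], "twist": 0},
  {"linear": [1, -0.3, -0.7], "twist": 0},
])

```text
time_s: 6.7
eef_pos: [682.9, 147.5, 504.9]
ee_rot: [3.053, -0.176, 0.015]
ft_force: [-0.5, 0.1, 0.2]
gripper_width: 0.998
grasp_force: 0.0
```

Request:
arm_command([
  {"linear": [1, -0.3, -0.7], "twist": 0},
  {"linear": [1, -0.3, -0.7], "twist": 0},
  {"linear": [1, -0.3, -0.7], "twist": 0},
  {"linear": [1, -0.3, -0.7], "twist": 0},
  {"linear": [1, -0.3, -0.7], "twist": 0},
  {"linear": [1, -0.3, -0.7], "twist": 0},
  {"linear": [1, -0.3, -0.7], "twist": 0},
  {"linear": [1, -0.3, -0.7], "twist": 0},
])

```text
time_s: 7.5
eef_pos: [693.3, 165.1, 502.7]
ee_rot: [3.059, -0.21, 0.017]
ft_force: [-1.0, 0.1, 0.2]
gripper_width: 1.002
grasp_force: 0.0
```

Request:
arm_command([
  {"linear": [1, -0.25, -0.7], "twist": 0},
])

```text
time_s: 7.6
eef_pos: [699.7, 169.3, 506.7]
ee_rot: [3.063, -0.239, 0.019]
ft_force: [0.8, 0.3, -0.4]
gripper_width: 1.002
grasp_force: 0.0
```

Request:
arm_command([
  {"linear": [1, -0.25, -0.7], "twist": 0},
])

```text
time_s: 7.7
eef_pos: [704.7, 173.8, 513.2]
ee_rot: [3.069, -0.271, 0.022]
ft_force: [-0.8, -0.2, -0.1]
gripper_width: 1.004
grasp_force: 0.0
```

Request:
arm_command([
  {"linear": [1, -0.25, -0.7], "twist": 0},
])

```text
time_s: 7.8
eef_pos: [708.6, 178.0, 520.5]
ee_rot: [3.074, -0.302, 0.024]
ft_force: [0.3, -0.9, -0.2]
gripper_width: 1.002
grasp_force: 0.0
```

Request:
arm_command([
  {"linear": [1, -0.25, -0.7], "twist": 0},
])

```text
time_s: 7.9
eef_pos: [711.9, 181.9, 528.6]
ee_rot: [3.08, -0.332, 0.027]
ft_force: [0.3, 0.2, 0.7]
gripper_width: 1.003
grasp_force: 0.0
```

Request:
arm_command([
  {"linear": [1, -0.25, -0.7], "twist": 0},
])

```text
time_s: 8.0
eef_pos: [714.5, 185.7, 537.3]
ee_rot: [3.085, -0.363, 0.028]
ft_force: [1.3, 0.2, 0.1]
gripper_width: 0.997
grasp_force: 0.0
```

Request:
arm_command([
  {"linear": [1, -0.25, -0.7], "twist": 0},
])

```text
time_s: 8.1
eef_pos: [716.4, 189.2, 546.7]
ee_rot: [3.09, -0.393, 0.03]
ft_force: [0.4, -0.4, -0.4]
gripper_width: 0.997
grasp_force: 0.0
```

Request:
arm_command([
  {"linear": [1, -0.3, -0.5], "twist": 0},
])

```text
time_s: 8.2
eef_pos: [722.1, 195.1, 553.6]
ee_rot: [3.096, -0.426, 0.031]
ft_force: [-0.1, 0.0, -0.2]
gripper_width: 1.003
grasp_force: 0.0
```

Request:
arm_command([
  {"linear": [1, -0.3, -0.5], "twist": 0},
])

```text
time_s: 8.3
eef_pos: [728.0, 201.3, 558.5]
ee_rot: [3.102, -0.456, 0.033]
ft_force: [0.4, -0.8, 0.1]
gripper_width: 0.998
grasp_force: 0.0
```

Request:
arm_command([
  {"linear": [1, -0.3, -0.5], "twist": 0},
])

```text
time_s: 8.4
eef_pos: [732.7, 207.1, 565.0]
ee_rot: [3.108, -0.485, 0.035]
ft_force: [1.5, -0.0, -0.2]
gripper_width: 0.998
grasp_force: 0.0
```

Request:
arm_command([
  {"linear": [1, -0.3, -0.5], "twist": 0},
])

```text
time_s: 8.5
eef_pos: [736.1, 212.6, 573.4]
ee_rot: [3.114, -0.517, 0.036]
ft_force: [0.3, 0.4, -0.1]
gripper_width: 1.0
grasp_force: 0.0
```

Request:
arm_command([
  {"linear": [1, -0.3, -0.5], "twist": 0},
])

```text
time_s: 8.6
eef_pos: [738.5, 217.8, 583.2]
ee_rot: [3.121, -0.549, 0.037]
ft_force: [0.2, -0.4, 0.1]
gripper_width: 0.997
grasp_force: 0.0
```

Request:
arm_command([
  {"linear": [1, -0.3, -0.5], "twist": 0},
])

```text
time_s: 8.7
eef_pos: [739.9, 222.7, 593.9]
ee_rot: [3.128, -0.581, 0.037]
ft_force: [-0.1, -0.2, -0.4]
gripper_width: 1.001
grasp_force: 0.0
```

Request:
arm_command([
  {"linear": [1, -0.3, -0.5], "twist": 0},
])

```text
time_s: 8.8
eef_pos: [740.4, 227.4, 605.4]
ee_rot: [3.135, -0.613, 0.038]
ft_force: [0.1, -0.2, -0.0]
gripper_width: 0.999
grasp_force: 0.0
```

Request:
arm_command([
  {"linear": [1, -0.3, -0.5], "twist": 0},
])

```text
time_s: 8.9
eef_pos: [740.1, 231.9, 617.5]
ee_rot: [-3.141, -0.645, 0.038]
ft_force: [0.2, -0.3, 0.6]
gripper_width: 1.001
grasp_force: 0.0
```

```bash
cat >> h.py <<'E'
from scipy.spatial.transform import Rotation as Ro
def go(*targets):
    """shares of successive moves to TCP targets given for the GRASP point (19 mm back), tool orientation kept"""
    s=ctrl.read_state(); R=Ro.from_euler('xyz',s['ee_rot']).as_matrix(); p=np.array(s['eef_pos'])
    print('z',R[:,2].round(3),'y',R[:,1].round(3),'grasp',(p-19*R[:,2]).round(),'j',np.round(s['joint_positions'],2),'t',s['time_s'])
    for t in targets:
        q=np.array(t)+19*R[:,2]; d=R.T@(q-p); print(t,'share',(d/150).round(3),'mm',round(np.linalg.norm(d))); p=q
E
python3 - <<'E'
from h import *
go((440,137,250),(440,137,60),(440,137,14))
E
```

```text
z [ 0.601  0.023 -0.799] y [ 0.038 -0.999 -0.   ] grasp [729. 232. 633.] j [ 0.29  0.43  0.27 -0.16  1.81  1.74] t 8.9
(440, 137, 250) share [-3.089  0.558  0.868] mm 489
(440, 137, 60) share [-7.610e-01  1.000e-03  1.012e+00] mm 190
(440, 137, 14) share [-0.184  0.     0.245] mm 46
```

Request:
arm_command([
  {"linear": [-1, 0.2, 0], "twist": 0},
  {"linear": [-1, 0.2, 0], "twist": 0},
  {"linear": [-1, 0.2, 0], "twist": 0},
])

```text
time_s: 9.2
eef_pos: [642.8, 203.4, 543.6]
ee_rot: [-3.141, -0.645, 0.037]
ft_force: [-0.3, 0.7, 1.1]
gripper_width: 1.0
grasp_force: 0.0
```

Request:
arm_command([
  {"linear": [-1, 0.2, 0], "twist": 0},
  {"linear": [-1, 0.2, 0], "twist": 0},
  {"linear": [-1, 0.2, 0], "twist": 0},
])

```text
time_s: 9.5
eef_pos: [524.7, 169.2, 455.3]
ee_rot: [-3.141, -0.645, 0.038]
ft_force: [0.6, 0.1, 0.6]
gripper_width: 1.0
grasp_force: 0.0
```

Request:
arm_command([
  {"linear": [-1, 0.16, 0.8], "twist": -0.081},
  {"linear": [-1, 0.16, 0.8], "twist": -0.081},
  {"linear": [-1, 0.16, 0.8], "twist": -0.081},
  {"linear": [-1, 0.16, 0.8], "twist": -0.081},
])

```text
time_s: 9.9
eef_pos: [478.1, 143.5, 267.8]
ee_rot: [3.047, -0.637, 0.196]
ft_force: [1.0, -1.0, 0.1]
gripper_width: 1.0
grasp_force: 0.0
```

```bash
python3 - <<'E'
from h import *
go((440,137,70),(440,137,12))
snap('scene','s1.png')
E
```

```text
z [ 0.599  0.023 -0.8  ] y [ 0.139 -0.987  0.076] grasp [467. 143. 283.] j [ 0.27 -0.46  1.89 -0.15  1.09  1.7 ] t 9.9
(440, 137, 70) share [-0.991 -0.092  1.029] mm 215
(440, 137, 12) share [-0.23  -0.029  0.309] mm 58
```

View pics/s1.png

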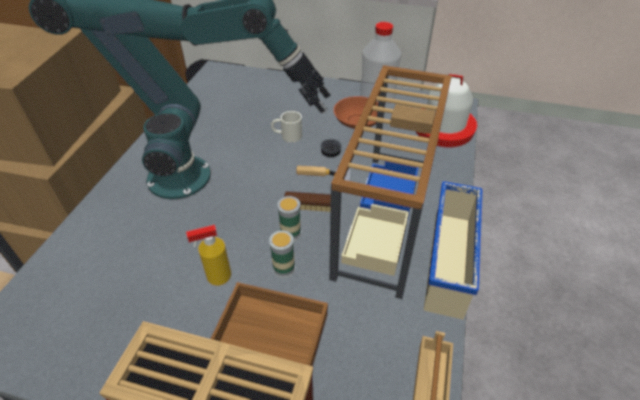

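```bash
cat > ik.py <<'E'
import numpy as np
from scipy.optimize import least_squares as ls
D=[(.087,1.371,550,231.3,0),(.559,.274,692.5,470.8,.045),(.43,.27,775.5,617.5,.645),(-.46,1.89,499,267.8,.645)]
def fk(p,j2,j3):
    a,d,L1,L2,c,Lt=p
    return a+L1*np.sin(j2)+L2*np.sin(j2+j3+c), d+L1*np.cos(j2)+L2*np.cos(j2+j3+c)
def res(p):
    o=[]
    for j2,j3,r,z,t in D:
        R,Z=fk(p,j2,j3); o+=[R-(r-p[5]*np.sin(t)),Z-(z+p[5]*np.cos(t))]
    return o+[ (p[5]-325)/20]
P=ls(res,[0,350,400,400,0.1,325]).x
def lim(g,zd=(.6,.02,-.8)):
    zd=np.array(zd); w=np.array(g)-(P[5]-19)*zd; r=np.hypot(w[0],w[1])
    s=ls(lambda q:np.array(fk(P,*q))-[r,w[2]],[-.4,1.8]); print(g,'j2,j3',s.x.round(2),'err',abs(s.fun).max().round(1))
if __name__=='__main__':
    print(P.round(2),np.round(res(P),1))
    for g in [(440,137,12),(460,140,12),(435,-135,80),(456,-260,80),(462,-12,32),(489,-457,30),(655,100,90),(655,-108,90)]: lim(g)
E
python3 ik.py
```

```text
[6.2000e-01 1.3102e+02 4.5668e+02 5.1112e+02 1.8000e-01 3.1684e+02] [ 0.2  2.1 -1.   0.2  0.8 -0.   0.  -2.2 -0.4]
(440, 137, 12) j2,j3 [-0.23  2.3 ] err 0.0
(460, 140, 12) j2,j3 [-0.17  2.26] err 0.0
(435, -135, 80) j2,j3 [-0.36  2.23] err 0.0
(456, -260, 80) j2,j3 [-0.12  2.05] err 0.0
(462, -12, 32) j2,j3 [-0.29  2.3 ] err 0.0
(489, -457, 30) j2,j3 [0.31 1.69] err 0.0
(655, 100, 90) j2,j3 [0.09 1.82] err 0.0
(655, -108, 90) j2,j3 [0.1  1.81] err 0.0
```

Request:
arm_command([
  {"linear": [-0.9, -0.09, 0.95], "twist": 0},
  {"linear": [-0.9, -0.09, 0.95], "twist": 0},
  {"linear": [-0.9, -0.09, 0.95], "twist": 0},
  {"linear": [-0.9, -0.09, 0.95], "twist": 0},
  {"linear": [-0.9, -0.09, 0.95], "twist": 0},
])

```text
time_s: 10.45
eef_pos: [449.6, 137.4, 64.6]
ee_rot: [3.045, -0.618, 0.197]
ft_force: [-2.1, -0.6, -1.9]
gripper_width: 1.002
grasp_force: 0.0
```

```bash
python3 - <<'E'
from h import *
go((445,138,22),(445,138,200),(489,-200,230))
E
```

```text
z [ 0.584  0.018 -0.811] y [ 0.14  -0.987  0.078] grasp [438. 137.  80.] j [ 0.27 -0.37  2.24 -0.23  0.68  1.81] t 10.45
(445, 138, 22) share [-0.188 -0.031  0.339] mm 58
(445, 138, 200) share [ 0.687  0.093 -0.963] mm 178
(489, -200, 230) share [-0.008  2.281 -0.032] mm 342
```

Request:
arm_command([
  {"linear": [-0.19, -0.03, 0.34], "twist": 0},
  {"linear": [-0.19, -0.03, 0.34], "twist": 0},
  {"linear": [-0.19, -0.03, 0.34], "twist": 0},
])

```text
time_s: 10.75
eef_pos: [465.4, 140.7, 17.8]
ee_rot: [3.046, -0.637, 0.196]
ft_force: [0.5, 1.3, -0.4]
gripper_width: 1.002
grasp_force: 0.0
```

Request:
arm_command([
  {"linear": [0, 0, 0], "twist": 0},
  {"linear": [0, 0, 0], "twist": 0},
  {"linear": [0, 0, 0], "twist": 0},
  {"linear": [0, 0, 0], "twist": 0},
  {"linear": [0, 0, 0], "twist": 0},
], claw=0)

```text
time_s: 11.25
eef_pos: [464.9, 140.7, 18.1]
ee_rot: [3.047, -0.64, 0.196]
ft_force: [-3.7, -1.8, 6.1]
gripper_width: 0.288
grasp_force: 58.8
```

Request:
arm_command([
  {"linear": [0.2, 0.03, -0.34], "twist": 0},
  {"linear": [0.2, 0.03, -0.34], "twist": 0},
  {"linear": [0.2, 0.03, -0.34], "twist": 0},
  {"linear": [0.2, 0.03, -0.34], "twist": 0},
])

```text
time_s: 11.65
eef_pos: [456.4, 139.0, 73.7]
ee_rot: [3.047, -0.633, 0.196]
ft_force: [-0.7, -0.2, -2.0]
gripper_width: 0.278
grasp_force: 59.8
```

```bash
python3 - <<'E'
from h import *
go((445,138,230),(470,-490,230),(470,-490,60))
E
```

```text
z [ 0.596  0.022 -0.802] y [ 0.139 -0.987  0.076] grasp [445. 139.  89.] j [ 0.27 -0.37  2.23 -0.23  0.67  1.81] t 11.65
(445, 138, 230) share [ 0.556  0.076 -0.755] mm 141
(470, -490, 230) share [-0.525  4.157  0.009] mm 628
(470, -490, 60) share [-0.671 -0.087  0.909] mm 170
```

Request:
arm_command([
  {"linear": [0.55, 0.1, -0.76], "twist": 0},
  {"linear": [0.55, 0.1, -0.76], "twist": 0},
  {"linear": [0.55, 0.1, -0.76], "twist": 0},
])

```text
time_s: 11.95
eef_pos: [455.6, 134.7, 216.0]
ee_rot: [3.047, -0.633, 0.196]
ft_force: [0.4, 0.5, -0.8]
gripper_width: 0.283
grasp_force: 59.9
```

Request:
arm_command([
  {"linear": [-0.13, 1, 0], "twist": 0},
  {"linear": [-0.13, 1, 0], "twist": 0},
  {"linear": [-0.13, 1, 0], "twist": 0},
])

```text
time_s: 12.25
eef_pos: [460.7, -14.9, 214.2]
ee_rot: [3.048, -0.633, 0.199]
ft_force: [1.0, -0.3, -3.0]
gripper_width: 0.28
grasp_force: 59.9
```

Request:
arm_command([
  {"linear": [-0.13, 1, 0], "twist": 0},
  {"linear": [-0.13, 1, 0], "twist": 0},
  {"linear": [-0.13, 1, 0], "twist": 0},
])

```text
time_s: 12.55
eef_pos: [465.7, -166.9, 213.5]
ee_rot: [3.051, -0.633, 0.192]
ft_force: [0.7, 1.2, -1.1]
gripper_width: 0.28
grasp_force: 59.8
```

Request:
arm_command([
  {"linear": [-0.13, 1, 0], "twist": 0},
  {"linear": [-0.13, 1, 0], "twist": 0},
  {"linear": [-0.13, 1, 0], "twist": 0},
])

```text
time_s: 12.85
eef_pos: [471.1, -316.7, 212.6]
ee_rot: [3.053, -0.633, 0.191]
ft_force: [-0.2, 0.4, 0.1]
gripper_width: 0.281
grasp_force: 59.8
```

Request:
arm_command([
  {"linear": [-0.13, 1, 0], "twist": 0.081},
  {"linear": [-0.13, 1, 0], "twist": 0.081},
  {"linear": [-0.13, 1, 0], "twist": 0.081},
  {"linear": [-0.13, 1, 0], "twist": 0.081},
])

```text
time_s: 13.25
eef_pos: [476.1, -471.6, 208.8]
ee_rot: [-3.134, -0.636, 0.026]
ft_force: [-0.5, 0.9, -2.3]
gripper_width: 0.284
grasp_force: 59.9
```

```bash
python3 - <<'E'
from h import *
go((470,-495,75),(470,-495,38))
E
```

```text
z [ 0.594  0.023 -0.804] y [ 0.031 -1.    -0.006] grasp [ 465. -472.  224.] j [-1.14  0.13  1.49  0.61  1.3   0.3 ] t 13.25
(470, -495, 75) share [-0.566  0.16   0.816] mm 151
(470, -495, 38) share [-0.147  0.001  0.198] mm 37
```

Request:
arm_command([
  {"linear": [-0.57, 0.16, 0.82], "twist": 0},
  {"linear": [-0.57, 0.16, 0.82], "twist": 0},
  {"linear": [-0.57, 0.16, 0.82], "twist": 0},
  {"linear": [-0.69, 0.16, 0.98], "twist": 0},
  {"linear": [-0.69, 0.16, 0.98], "twist": 0},
])

```text
time_s: 13.75
eef_pos: [482.2, -485.4, 28.3]
ee_rot: [-3.127, -0.636, 0.028]
ft_force: [-0.2, 0.0, -1.9]
gripper_width: 0.28
grasp_force: 66.5
```

Request:
arm_command([
  {"linear": [0, 0, 0], "twist": 0},
  {"linear": [0, 0, 0], "twist": 0},
  {"linear": [0, 0, 0], "twist": 0},
], claw=0.5)

```text
time_s: 14.05
eef_pos: [484.7, -490.7, 38.6]
ee_rot: [3.137, -0.643, 0.04]
ft_force: [-0.8, -0.3, 0.1]
gripper_width: 0.499
grasp_force: 0.0
```

Request:
arm_command([
  {"linear": [0.4, 0, -0.55], "twist": 0},
  {"linear": [0.4, 0, -0.55], "twist": 0},
  {"linear": [0.7, 0, -1], "twist": 0},
  {"linear": [0.7, 0, -1], "twist": 0},
])

```text
time_s: 14.45
eef_pos: [479.0, -491.0, 226.9]
ee_rot: [3.13, -0.646, 0.044]
ft_force: [0.7, -0.7, 0.3]
gripper_width: 0.501
grasp_force: 0.0
```

```bash
python3 - <<'E'
from h import *
go((465,-260,230),(465,-12,230),(465,-12,80),(465,-12,33))
snap('scene','s2.png')
E
```

```text
z [ 0.602  0.015 -0.798] y [ 0.037 -0.999  0.009] grasp [ 468. -491.  242.] j [-1.15  0.16  1.43  0.61  1.32  0.3 ] t 14.45
(465, -260, 230) share [-0.008 -1.542  0.078] mm 232
(465, -12, 230) share [ 0.058 -1.652  0.025] mm 248
(465, -12, 80) share [-0.602 -0.009  0.798] mm 150
(465, -12, 33) share [-0.189 -0.003  0.25 ] mm 47
```

View pics/s2.png

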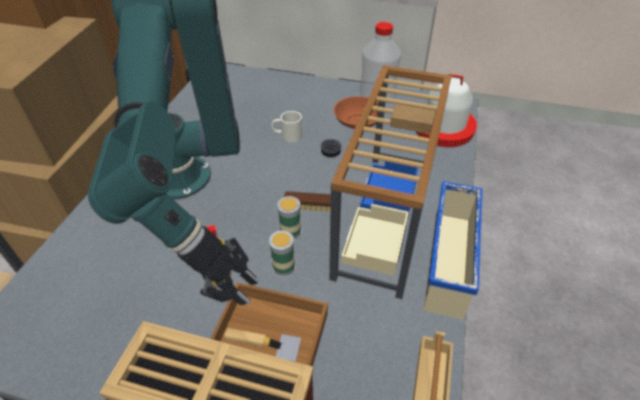

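Request:
arm_command([
  {"linear": [0, -1, 0.05], "twist": 0},
  {"linear": [0, -1, 0.05], "twist": 0},
  {"linear": [0, -1, 0.05], "twist": 0},
], claw=1)

```text
time_s: 14.8
eef_pos: [477.0, -338.8, 214.5]
ee_rot: [3.139, -0.643, 0.038]
ft_force: [1.1, 0.0, 0.1]
gripper_width: 0.977
grasp_force: 0.0
```

Request:
arm_command([
  {"linear": [0, -1, 0], "twist": 0},
  {"linear": [0, -1, 0], "twist": 0},
  {"linear": [0, -1, 0], "twist": 0},
])

```text
time_s: 15.1
eef_pos: [471.1, -188.5, 214.6]
ee_rot: [3.139, -0.644, 0.038]
ft_force: [1.2, 0.7, 1.0]
gripper_width: 1.0
grasp_force: 0.0
```

Request:
arm_command([
  {"linear": [0, -1, 0], "twist": -0.081},
  {"linear": [0, -1, 0], "twist": -0.081},
  {"linear": [0, -1, 0], "twist": -0.081},
  {"linear": [0, -1, 0], "twist": -0.081},
])

```text
time_s: 15.5
eef_pos: [465.4, -31.7, 215.1]
ee_rot: [3.046, -0.64, 0.212]
ft_force: [0.7, 0.2, -0.3]
gripper_width: 1.004
grasp_force: 0.0
```

```bash
python3 - <<'E'
from h import *
go((462,-12,85),(462,-12,33))
E
```

```text
z [ 0.601  0.032 -0.798] y [ 0.154 -0.985  0.076] grasp [454. -32. 230.] j [-0.36 -0.56  2.05  0.28  1.07  0.97] t 15.5
(462, -12, 85) share [-0.514 -0.199  0.81 ] mm 147
(462, -12, 33) share [-0.207 -0.026  0.277] mm 52
```

Request:
arm_command([
  {"linear": [-0.51, -0.2, 0.81], "twist": 0},
  {"linear": [-0.51, -0.2, 0.81], "twist": 0},
  {"linear": [-0.51, -0.2, 0.81], "twist": 0},
  {"linear": [-0.51, -0.2, 0.81], "twist": 0},
])

```text
time_s: 15.9
eef_pos: [467.8, -17.6, 58.8]
ee_rot: [3.057, -0.62, 0.192]
ft_force: [-1.5, 0.5, -2.2]
gripper_width: 0.999
grasp_force: 0.0
```

```bash
python3 - <<'E'
from h import *
go((462,-12,33))
E
```

```text
z [ 0.585  0.027 -0.811] y [ 0.142 -0.987  0.069] grasp [457. -18.  74.] j [-0.3  -0.4   2.27  0.31  0.7   0.92] t 15.9
(462, -12, 33) share [-0.125 -0.055  0.244] mm 42
```

Request:
arm_command([
  {"linear": [-0.2, -0.03, 0.28], "twist": 0},
  {"linear": [-0.2, -0.03, 0.28], "twist": 0},
  {"linear": [-0.2, -0.03, 0.28], "twist": 0},
])

```text
time_s: 16.2
eef_pos: [476.1, -20.1, 18.3]
ee_rot: [3.046, -0.638, 0.195]
ft_force: [0.8, -0.4, 0.4]
gripper_width: 0.998
grasp_force: 0.0
```

Request:
arm_command([
  {"linear": [0, 0, 0], "twist": 0},
  {"linear": [0, 0, 0], "twist": 0},
  {"linear": [0, 0, 0], "twist": 0},
  {"linear": [0, 0, 0], "twist": 0},
], claw=0)

```text
time_s: 16.6
eef_pos: [477.0, -19.8, 19.7]
ee_rot: [3.044, -0.641, 0.198]
ft_force: [-5.3, 0.1, 8.1]
gripper_width: 0.485
grasp_force: 61.1
```

Request:
arm_command([
  {"linear": [0.4, 0.06, -0.6], "twist": 0},
  {"linear": [0.4, 0.06, -0.6], "twist": 0},
  {"linear": [0.7, 0.1, -1], "twist": 0},
  {"linear": [0.7, 0.1, -1], "twist": 0},
])

```text
time_s: 17.0
eef_pos: [470.7, -21.3, 205.6]
ee_rot: [3.042, -0.642, 0.198]
ft_force: [1.0, 0.3, -1.8]
gripper_width: 0.484
grasp_force: 62.8
```

```bash
python3 - <<'E'
from h import *
go((470,-410,230))
E
```

```text
z [ 0.604  0.02  -0.797] y [ 0.138 -0.987  0.079] grasp [459. -22. 221.] j [-0.31 -0.55  2.06  0.24  1.02  1.04] t 17.0
(470, -410, 230) share [-0.315  2.57  -0.058] mm 389
```

Request:
arm_command([
  {"linear": [-0.1, 1, -0.05], "twist": 0},
  {"linear": [-0.1, 1, -0.05], "twist": 0},
  {"linear": [-0.1, 1, -0.05], "twist": 0},
])

```text
time_s: 17.3
eef_pos: [474.4, -171.4, 210.0]
ee_rot: [3.044, -0.637, 0.201]
ft_force: [0.7, 0.9, -2.1]
gripper_width: 0.484
grasp_force: 62.7
```

Request:
arm_command([
  {"linear": [-0.1, 1, 0], "twist": 0},
  {"linear": [-0.1, 1, 0], "twist": 0},
  {"linear": [-0.1, 1, 0], "twist": 0},
])

```text
time_s: 17.6
eef_pos: [482.7, -322.6, 211.2]
ee_rot: [3.046, -0.636, 0.196]
ft_force: [1.0, 0.8, -1.5]
gripper_width: 0.485
grasp_force: 62.7
```

Request:
arm_command([
  {"linear": [0, 0.63, 0], "twist": 0.081},
  {"linear": [0, 0.63, 0], "twist": 0.081},
  {"linear": [0, 0.63, 0], "twist": 0.081},
])

```text
time_s: 17.9
eef_pos: [496.0, -419.7, 216.8]
ee_rot: [3.14, -0.64, 0.033]
ft_force: [0.2, 0.7, -3.0]
gripper_width: 0.484
grasp_force: 62.8
```

```bash
python3 - <<'E'
from h import *
go((481,-420,85),(481,-420,46))
E
```

```text
z [ 0.597  0.018 -0.802] y [ 0.032 -0.999  0.001] grasp [ 485. -420.  232.] j [-1.06  0.05  1.56  0.59  1.25  0.37] t 17.9
(481, -420, 85) share [-0.605 -0.002  0.772] mm 147
(481, -420, 46) share [-0.155 -0.     0.209] mm 39
```

Request:
arm_command([
  {"linear": [-0.6, 0, 0.77], "twist": 0},
  {"linear": [-0.6, 0, 0.77], "twist": 0},
  {"linear": [-0.6, 0, 0.77], "twist": 0},
  {"linear": [-0.75, 0, 0.97], "twist": 0},
  {"linear": [-0.75, 0, 0.97], "twist": 0},
])

```text
time_s: 18.4
eef_pos: [492.1, -410.5, 29.3]
ee_rot: [-3.132, -0.638, 0.032]
ft_force: [-0.2, 1.2, -1.7]
gripper_width: 0.482
grasp_force: 61.8
```

Request:
arm_command([
  {"linear": [0, 0, 0], "twist": 0},
  {"linear": [0, 0, 0], "twist": 0},
  {"linear": [0, 0, 0], "twist": 0},
], claw=0.62)

```text
time_s: 18.7
eef_pos: [494.8, -415.3, 38.0]
ee_rot: [3.135, -0.645, 0.042]
ft_force: [-0.8, -1.0, 0.2]
gripper_width: 0.621
grasp_force: 0.5
```

Request:
arm_command([
  {"linear": [0.4, 0, -0.55], "twist": 0},
  {"linear": [0.4, 0, -0.55], "twist": 0},
  {"linear": [0.7, 0, -1], "twist": 0},
  {"linear": [0.7, 0, -1], "twist": 0},
])

```text
time_s: 19.1
eef_pos: [488.7, -414.7, 225.0]
ee_rot: [3.132, -0.647, 0.044]
ft_force: [0.4, -0.5, 0.3]
gripper_width: 0.617
grasp_force: 0.0
```

```bash
python3 - <<'E'
from h import *
go((420,-260,230),(340,-260,150),(340,-260,90),(458,-261,90))
E
```

```text
z [ 0.602  0.016 -0.798] y [ 0.038 -0.999  0.008] grasp [ 477. -415.  240.] j [-1.07  0.03  1.58  0.6   1.27  0.35] t 19.1
(420, -260, 230) share [-0.309 -1.048 -0.159] mm 166
(340, -260, 150) share [-0.747 -0.024  0.104] mm 113
(340, -260, 90) share [-0.241 -0.003  0.319] mm 60
(458, -261, 90) share [0.627 0.036 0.474] mm 118
```

```bash
python3 - <<'E'
from h import *
go((382,-261,192),(458,-261,90))
E
```

```text
z [ 0.602  0.016 -0.798] y [ 0.038 -0.999  0.008] grasp [ 477. -415.  240.] j [-1.07  0.03  1.58  0.6   1.27  0.35] t 19.1
(382, -261, 192) share [-0.664 -1.053 -0.109] mm 187
(458, -261, 90) share [-0.006  0.014  0.848] mm 127
```

Request:
arm_command([
  {"linear": [-0.66, -1, -0.1], "twist": 0},
  {"linear": [-0.66, -1, -0.1], "twist": 0},
  {"linear": [-0.66, -1, -0.1], "twist": 0},
  {"linear": [-0.66, -1, -0.1], "twist": 0},
  {"linear": [-0.66, -1, -0.1], "twist": 0},
  {"linear": [-0.66, -1, -0.1], "twist": 0},
], claw=1)

```text
time_s: 19.7
eef_pos: [394.4, -267.6, 172.0]
ee_rot: [3.137, -0.644, 0.04]
ft_force: [-0.1, -0.5, 0.0]
gripper_width: 0.999
grasp_force: 0.0
```

```bash
python3 - <<'E'
from h import *
go((458,-261,90))
E
```

```text
z [ 0.6    0.019 -0.8  ] y [ 0.037 -0.999  0.004] grasp [ 383. -268.  187.] j [-1.11 -0.35  2.01  0.61  1.25  0.29] t 19.7
(458, -261, 90) share [ 0.012 -0.03   0.819] mm 123
```

Request:
arm_command([
  {"linear": [0.01, -0.03, 0.4], "twist": 0},
  {"linear": [0.01, -0.03, 0.6], "twist": 0},
  {"linear": [0.01, -0.03, 0.82], "twist": 0},
  {"linear": [0.01, -0.03, 0.82], "twist": 0},
])

```text
time_s: 20.1
eef_pos: [469.6, -258.7, 69.1]
ee_rot: [-3.135, -0.638, 0.036]
ft_force: [-0.2, -0.5, -0.2]
gripper_width: 1.004
grasp_force: 0.0
```

Request:
arm_command([
  {"linear": [0, 0, 0], "twist": 0},
  {"linear": [0, 0, 0], "twist": 0},
  {"linear": [0, 0, 0], "twist": 0},
], claw=0)

```text
time_s: 20.4
eef_pos: [469.5, -261.5, 75.1]
ee_rot: [3.138, -0.645, 0.039]
ft_force: [0.3, 0.4, 1.6]
gripper_width: 0.685
grasp_force: 65.1
```

Request:
arm_command([
  {"linear": [0.08, 0, -0.1], "twist": 0},
  {"linear": [0.15, 0, -0.2], "twist": 0},
  {"linear": [0.24, 0, -0.32], "twist": 0},
  {"linear": [0.24, 0, -0.32], "twist": 0},
  {"linear": [0.24, 0, -0.32], "twist": 0},
])

```text
time_s: 20.9
eef_pos: [468.0, -260.2, 131.9]
ee_rot: [3.14, -0.641, 0.038]
ft_force: [-0.2, -0.2, -5.1]
gripper_width: 0.69
grasp_force: 66.5
```

```bash
python3 - <<'E'
from h import *
F=[]
for i in range(10):
    im,W=snap('scene','s3.png' if i==9 else None); F.append(ctrl.read_state()['ft_force'])
print(np.round(F,1)[:,2],np.mean(F,0).round(2))
go((458,-108,135),(500,-140,140),(655,-140,140))
E
```

```text
[-4.9 -5.8 -5.9 -4.5 -5.9 -5.  -5.7 -5.3 -5.4 -6. ] [-0.17  0.15 -5.45]
z [ 0.598  0.023 -0.801] y [ 0.038 -0.999 -0.   ] grasp [ 457. -260.  147.] j [-0.92 -0.2   1.98  0.6   1.05  0.39] t 21.4
(458, -108, 135) share [-0.016 -1.015  0.091] mm 153
(500, -140, 140) share [0.238 0.224 0.136] mm 53
(655, -140, 140) share [0.827 0.039 0.618] mm 155
```

View pics/s3.png

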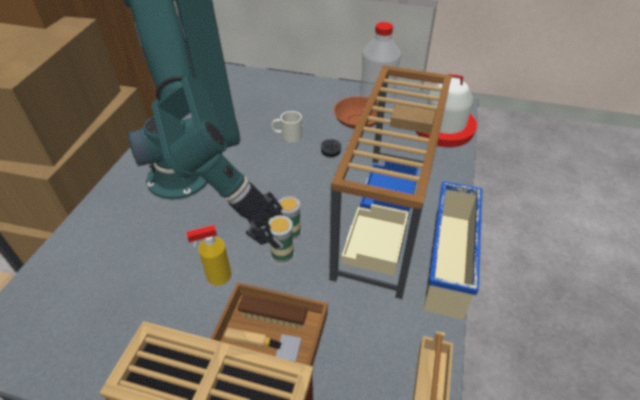

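```bash
python3 - <<'E'
from h import *
go((457,-260,240),(457,143,240),(520,143,140),(672,143,137),(672,143,98))
E
```

```text
z [ 0.598  0.023 -0.801] y [ 0.038 -0.999 -0.   ] grasp [ 457. -260.  147.] j [-0.92 -0.2   1.98  0.6   1.05  0.39] t 21.4
(457, -260, 240) share [ 0.368 -0.003 -0.497] mm 93
(457, 143, 240) share [ 0.08  -2.685  0.061] mm 403
(520, 143, 140) share [-0.063  0.016  0.785] mm 118
(672, 143, 137) share [0.799 0.038 0.622] mm 152
(672, 143, 98) share [-0.156  0.     0.208] mm 39
```

Request:
arm_command([
  {"linear": [0.18, 0, -0.25], "twist": 0},
  {"linear": [0.37, 0, -0.5], "twist": 0},
  {"linear": [0.37, 0, -0.5], "twist": 0},
])

```text
time_s: 21.7
eef_pos: [471.7, -263.3, 236.6]
ee_rot: [3.124, -0.655, 0.047]
ft_force: [0.4, -1.1, -2.5]
gripper_width: 0.69
grasp_force: 68.4
```

Request:
arm_command([
  {"linear": [0.03, -0.25, 0.02], "twist": 0},
  {"linear": [0.03, -0.5, 0.02], "twist": 0},
  {"linear": [0.03, -0.75, 0.02], "twist": 0},
  {"linear": [0.03, -1, 0.02], "twist": 0},
])

```text
time_s: 22.1
eef_pos: [467.3, -108.4, 224.4]
ee_rot: [-3.139, -0.64, 0.036]
ft_force: [0.8, 0.4, -5.1]
gripper_width: 0.686
grasp_force: 68.3
```

Request:
arm_command([
  {"linear": [0.03, -0.25, 0.02], "twist": 0},
  {"linear": [0.03, -0.5, 0.02], "twist": 0},
  {"linear": [0.03, -0.75, 0.02], "twist": 0},
  {"linear": [0.03, -1, 0.02], "twist": 0},
])

```text
time_s: 22.5
eef_pos: [466.7, 42.0, 224.7]
ee_rot: [-3.14, -0.64, 0.037]
ft_force: [1.2, 0.3, -5.1]
gripper_width: 0.687
grasp_force: 68.3
```

Request:
arm_command([
  {"linear": [0.02, -0.25, 0.02], "twist": 0},
  {"linear": [0.02, -0.5, 0.02], "twist": 0},
  {"linear": [0.02, -0.69, 0.02], "twist": 0},
  {"linear": [0.02, -0.69, 0.02], "twist": 0},
])

```text
time_s: 22.9
eef_pos: [466.4, 148.4, 223.5]
ee_rot: [-3.138, -0.638, 0.044]
ft_force: [0.0, 0.0, -5.6]
gripper_width: 0.686
grasp_force: 68.6
```

```bash
python3 - <<'E'
from h import *
go((520,143,140),(672,143,137),(672,143,98))
E
```

```text
z [ 0.595  0.029 -0.804] y [ 0.046 -0.999 -0.002] grasp [455. 148. 239.] j [ 0.28 -0.47  1.98 -0.16  1.02  1.85] t 22.9
(520, 143, 140) share [-0.046  0.053  0.785] mm 118
(672, 143, 137) share [0.802 0.046 0.619] mm 152
(672, 143, 98) share [-0.155  0.001  0.209] mm 39
```

Request:
arm_command([
  {"linear": [-0.05, 0.03, 0.3], "twist": 0},
  {"linear": [-0.05, 0.03, 0.6], "twist": 0},
  {"linear": [-0.05, 0.03, 0.78], "twist": 0},
  {"linear": [-0.05, 0.03, 0.78], "twist": 0},
])

```text
time_s: 23.3
eef_pos: [529.6, 139.9, 119.7]
ee_rot: [3.14, -0.628, 0.037]
ft_force: [-1.4, -1.0, -5.4]
gripper_width: 0.684
grasp_force: 68.4
```

Request:
arm_command([
  {"linear": [0.2, 0.01, 0.15], "twist": 0},
  {"linear": [0.4, 0.02, 0.3], "twist": 0},
  {"linear": [0.6, 0.03, 0.45], "twist": 0},
  {"linear": [0.8, 0.04, 0.61], "twist": 0},
  {"linear": [0.8, 0.04, 0.61], "twist": 0},
])

```text
time_s: 23.8
eef_pos: [687.4, 140.2, 127.0]
ee_rot: [-3.141, -0.644, 0.035]
ft_force: [-1.1, 0.0, -4.2]
gripper_width: 0.687
grasp_force: 68.6
```

```bash
python3 - <<'E'
from h import *
go((672,143,98))
print(ctrl.read_state()['ft_force'].round(1) if hasattr(ctrl.read_state()['ft_force'],'round') else ctrl.read_state()['ft_force'])
E
```

```text
z [ 0.6    0.022 -0.799] y [ 0.036 -0.999 -0.   ] grasp [676. 140. 142.] j [ 0.15  0.1   1.71 -0.11  0.7   1.75] t 23.8
(672, 143, 98) share [-0.198 -0.022  0.22 ] mm 45
[-1.1  0.  -4.2]
```

Request:
arm_command([
  {"linear": [-0.09, 0, 0.11], "twist": 0},
  {"linear": [-0.16, 0, 0.21], "twist": 0},
  {"linear": [-0.18, 0, 0.235], "twist": 0},
  {"linear": [-0.18, 0, 0.235], "twist": 0},
  {"linear": [-0.18, 0, 0.235], "twist": 0},
])

```text
time_s: 24.3
eef_pos: [683.2, 141.2, 83.2]
ee_rot: [-3.141, -0.644, 0.037]
ft_force: [-0.0, -0.6, -4.9]
gripper_width: 0.692
grasp_force: 68.7
```

Request:
arm_command([
  {"linear": [0, 0, 0], "twist": 0},
  {"linear": [0, 0, 0], "twist": 0},
  {"linear": [0, 0, 0], "twist": 0},
], claw=0.88)

```text
time_s: 24.6
eef_pos: [684.6, 141.6, 84.9]
ee_rot: [-3.141, -0.648, 0.037]
ft_force: [-0.1, -1.3, -0.4]
gripper_width: 0.878
grasp_force: 0.0
```

Request:
arm_command([
  {"linear": [0, 0, -0.25], "twist": 0},
  {"linear": [0, 0, -0.5], "twist": 0},
  {"linear": [0, 0, -0.75], "twist": 0},
  {"linear": [0, 0, -1], "twist": 0},
  {"linear": [0, 0, -1], "twist": 0},
])

```text
time_s: 25.1
eef_pos: [594.8, 138.8, 211.2]
ee_rot: [-3.139, -0.657, 0.037]
ft_force: [0.4, 0.2, 0.9]
gripper_width: 0.883
grasp_force: 0.0
```

```bash
python3 - <<'E'
from h import *
go((510,130,240),(362,-135,218),(362,-135,187),(436,-135,90))
snap('scene','s4.png')
E
```

```text
z [ 0.61   0.025 -0.792] y [ 0.039 -0.999 -0.002] grasp [583. 138. 226.] j [ 0.18 -0.18  1.8  -0.11  0.87  1.76] t 25.1
(510, 130, 240) share [-0.332  0.036 -0.372] mm 75
(362, -135, 218) share [-0.922  1.728 -0.53 ] mm 304
(362, -135, 187) share [-0.126  0.     0.164] mm 31
(436, -135, 90) share [-0.005  0.02   0.813] mm 122
```

View pics/s4.png

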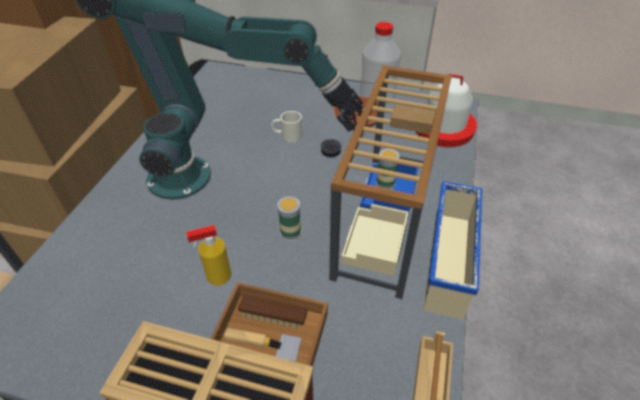

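```bash
python3 - <<'E'
from ik import lim
for g in [(362,-135,187),(400,-135,220),(400,-135,187),(420,-135,200),(436,-135,90)]: lim(g)
from h import *
go((430,-60,225),(430,-135,222),(437,-135,90))
E
```

```text
(362, -135, 187) j2,j3 [-0.65  2.17] err 0.0
(400, -135, 220) j2,j3 [-0.57  2.07] err 0.0
(400, -135, 187) j2,j3 [-0.56  2.13] err 0.0
(420, -135, 200) j2,j3 [-0.51  2.08] err 0.0
(436, -135, 90) j2,j3 [-0.37  2.22] err 0.0
z [ 0.606  0.024 -0.795] y [ 0.038 -0.999 -0.001] grasp [583. 138. 223.] j [ 0.18 -0.18  1.8  -0.11  0.87  1.76] t 25.15
(430, -60, 225) share [-0.841  1.28  -0.661] mm 250
(430, -135, 222) share [-0.027  0.5    0.004] mm 75
(437, -135, 90) share [-0.497  0.003  0.728] mm 132
```

Request:
arm_command([
  {"linear": [-0.84, 0.89, -0.66], "twist": 0},
  {"linear": [-0.84, 0.89, -0.66], "twist": 0},
  {"linear": [-0.84, 0.89, -0.66], "twist": 0},
  {"linear": [-0.84, 0.89, -0.66], "twist": 0},
  {"linear": [-0.84, 0.89, -0.66], "twist": 0},
], claw=1)

```text
time_s: 25.65
eef_pos: [435.9, -4.9, 204.9]
ee_rot: [3.14, -0.643, 0.032]
ft_force: [0.4, 0.2, -0.1]
gripper_width: 1.001
grasp_force: 0.0
```

Request:
arm_command([
  {"linear": [-0.03, 0.89, 0], "twist": 0},
  {"linear": [-0.03, 0.89, 0], "twist": 0},
  {"linear": [-0.03, 0.89, 0], "twist": 0},
  {"linear": [-0.03, 0.89, 0], "twist": 0},
])

```text
time_s: 26.05
eef_pos: [439.1, -140.0, 201.8]
ee_rot: [-3.141, -0.64, 0.029]
ft_force: [0.7, 0.1, -0.7]
gripper_width: 1.0
grasp_force: 0.0
```

```bash
python3 - <<'E'
from h import *
go((437,-135,90))
E
```

```text
z [ 0.597  0.017 -0.802] y [ 0.029 -1.    -0.   ] grasp [ 428. -140.  217.] j [-0.74 -0.52  2.05  0.47  1.16  0.72] t 26.05
(437, -135, 90) share [-0.456 -0.033  0.717] mm 128
```

Request:
arm_command([
  {"linear": [-0.15, -0.03, 0.24], "twist": 0},
  {"linear": [-0.3, -0.03, 0.48], "twist": 0},
  {"linear": [-0.46, -0.03, 0.71], "twist": 0},
  {"linear": [-0.46, -0.03, 0.71], "twist": 0},
  {"linear": [-0.46, -0.03, 0.71], "twist": 0},
])

```text
time_s: 26.55
eef_pos: [447.8, -129.4, 75.9]
ee_rot: [-3.139, -0.641, 0.037]
ft_force: [1.0, -0.2, 1.5]
gripper_width: 1.001
grasp_force: 0.0
```

Request:
arm_command([
  {"linear": [0, 0, 0], "twist": 0},
  {"linear": [0, 0, 0], "twist": 0},
  {"linear": [0, 0, 0], "twist": 0},
  {"linear": [0, 0, 0], "twist": 0},
], claw=0)

```text
time_s: 26.95
eef_pos: [450.0, -132.2, 80.5]
ee_rot: [3.135, -0.649, 0.04]
ft_force: [-1.6, -2.1, 7.2]
gripper_width: 0.688
grasp_force: 63.3
```

Request:
arm_command([
  {"linear": [0.08, 0, -0.1], "twist": 0},
  {"linear": [0.15, 0, -0.2], "twist": 0},
  {"linear": [0.24, 0, -0.32], "twist": 0},
  {"linear": [0.24, 0, -0.32], "twist": 0},
  {"linear": [0.24, 0, -0.32], "twist": 0},
])

```text
time_s: 27.45
eef_pos: [447.3, -130.0, 135.5]
ee_rot: [3.141, -0.641, 0.038]
ft_force: [0.2, -0.1, -5.5]
gripper_width: 0.687
grasp_force: 66.2
```

```bash
python3 - <<'E'
from h import *
F=[]
for i in range(10):
    im,W=snap('scene'); F.append(ctrl.read_state()['ft_force'])
print(np.round(F,1)[:,2],np.mean(F,0).round(2))
go((520,-108,140),(672,-108,140),(672,-108,98))
go((520,62,140),(672,62,140),(672,62,98))
E
```

```text
[-3.5 -4.3 -5.  -3.3 -4.3 -4.1 -4.8 -4.8 -5.1 -4.8] [-0.11 -0.03 -4.4 ]
z [ 0.598  0.023 -0.801] y [ 0.038 -0.999 -0.   ] grasp [ 436. -131.  151.] j [-0.69 -0.47  2.15  0.49  1.01  0.67] t 27.95
(520, -108, 140) share [ 0.406 -0.13   0.396] mm 87
(672, -108, 140) share [0.811 0.038 0.606] mm 152
(672, -108, 98) share [-0.168  0.     0.224] mm 42
z [ 0.598  0.023 -0.801] y [ 0.038 -0.999 -0.   ] grasp [ 436. -131.  151.] j [-0.69 -0.47  2.15  0.49  1.01  0.67] t 27.95
(520, 62, 140) share [ 0.44  -1.262  0.422] mm 210
(672, 62, 140) share [0.811 0.038 0.606] mm 152
(672, 62, 98) share [-0.168  0.     0.224] mm 42
```

```bash
python3 - <<'E'
from h import *
F=[]
for i in range(24):
    ctrl.get_image('scene'); F.append(ctrl.read_state()['ft_force'][2])
print(np.mean(F).round(2),np.std(F).round(2))
E
```

```text
-4.27 0.46
```

Request:
arm_command([
  {"linear": [0.1, -0.25, 0.1], "twist": 0},
  {"linear": [0.2, -0.5, 0.2], "twist": 0},
  {"linear": [0.3, -0.75, 0.3], "twist": 0},
  {"linear": [0.42, -1, 0.39], "twist": 0},
  {"linear": [0.42, -1, 0.39], "twist": 0},
])

```text
time_s: 29.65
eef_pos: [528.9, 29.3, 127.5]
ee_rot: [-3.138, -0.643, 0.045]
ft_force: [0.6, -0.2, -4.3]
gripper_width: 0.69
grasp_force: 67.0
```

Request:
arm_command([
  {"linear": [0, -0.2, 0], "twist": 0},
  {"linear": [0, -0.2, 0], "twist": 0},
  {"linear": [0, -0.2, 0], "twist": 0},
])

```text
time_s: 29.95
eef_pos: [526.2, 53.3, 126.8]
ee_rot: [-3.141, -0.641, 0.039]
ft_force: [0.3, -0.3, -4.6]
gripper_width: 0.688
grasp_force: 68.0
```

```bash
python3 - <<'E'
from h import *
go((520,52,143),(672,52,143),(672,52,103))
E
```

```text
z [ 0.598  0.024 -0.802] y [ 0.039 -0.999 -0.   ] grasp [515.  53. 142.] j [-0.03 -0.32  2.08  0.06  0.75  1.47] t 29.95
(520, 52, 143) share [0.031 0.007 0.015] mm 5
(672, 52, 143) share [0.812 0.04  0.605] mm 152
(672, 52, 103) share [-0.159  0.     0.214] mm 40
```

Request:
arm_command([
  {"linear": [0.21, 0.01, 0.15], "twist": 0},
  {"linear": [0.42, 0.02, 0.3], "twist": 0},
  {"linear": [0.63, 0.03, 0.45], "twist": 0},
  {"linear": [0.84, 0.04, 0.62], "twist": 0},
  {"linear": [0.84, 0.04, 0.62], "twist": 0},
  {"linear": [0.84, 0.04, 0.62], "twist": 0},
])

```text
time_s: 30.55
eef_pos: [683.4, 50.8, 126.4]
ee_rot: [-3.141, -0.639, 0.035]
ft_force: [-0.3, 0.8, -5.0]
gripper_width: 0.688
grasp_force: 68.0
```

```bash
python3 - <<'E'
from h import *
go((672,52,101))
im,W=snap('scene','s5.png')
cv2.imwrite('pics/s5c.png',cv2.resize(im[100:280,300:480,::-1],(600,600)))
E
```

```text
z [ 0.596  0.021 -0.803] y [ 0.035 -0.999 -0.   ] grasp [672.  50. 142.] j [-0.03  0.06  1.75  0.06  0.7   1.48] t 30.55
(672, 52, 101) share [-0.162 -0.011  0.218] mm 41
```

View pics/s5c.png

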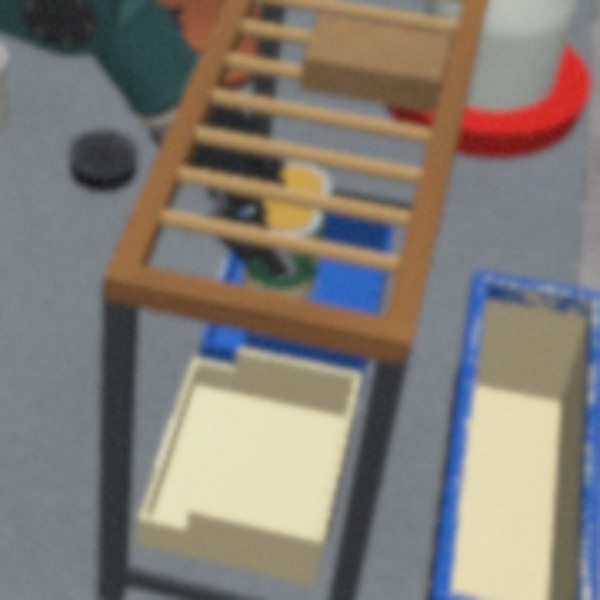

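Request:
arm_command([
  {"linear": [-0.08, 0, 0.11], "twist": 0},
  {"linear": [-0.14, 0, 0.19], "twist": 0},
  {"linear": [-0.16, 0, 0.22], "twist": 0},
  {"linear": [-0.16, 0, 0.22], "twist": 0},
  {"linear": [-0.16, 0, 0.22], "twist": 0},
])

```text
time_s: 31.1
eef_pos: [684.0, 52.5, 88.8]
ee_rot: [3.141, -0.644, 0.037]
ft_force: [0.2, 0.1, -4.0]
gripper_width: 0.688
grasp_force: 67.7
```

Request:
arm_command([
  {"linear": [0, 0, 0], "twist": 0},
  {"linear": [0, 0, 0], "twist": 0},
  {"linear": [0, 0, 0], "twist": 0},
], claw=0.83)

```text
time_s: 31.4
eef_pos: [685.4, 52.7, 90.1]
ee_rot: [3.141, -0.647, 0.038]
ft_force: [0.1, -0.3, 0.2]
gripper_width: 0.833
grasp_force: 0.0
```

Request:
arm_command([
  {"linear": [0, 0, -0.25], "twist": 0},
  {"linear": [0, 0, -0.5], "twist": 0},
  {"linear": [0, 0, -0.75], "twist": 0},
  {"linear": [0, 0, -1], "twist": 0},
  {"linear": [0, 0, -1], "twist": 0},
])

```text
time_s: 31.9
eef_pos: [595.7, 49.4, 216.7]
ee_rot: [3.14, -0.657, 0.039]
ft_force: [0.6, -0.8, 0.9]
gripper_width: 0.832
grasp_force: 0.0
```

Request:
arm_command([
  {"linear": [-0.5, 0, -0.9], "twist": 0},
  {"linear": [-0.5, 0, -0.9], "twist": 0},
  {"linear": [-0.5, 0, -0.9], "twist": 0},
  {"linear": [-0.5, 0, -0.9], "twist": 0},
  {"linear": [-0.5, 0, -0.9], "twist": 0},
])

```text
time_s: 32.4
eef_pos: [453.3, 44.0, 273.0]
ee_rot: [3.141, -0.647, 0.038]
ft_force: [0.4, -0.7, 0.5]
gripper_width: 0.831
grasp_force: 0.0
```

```bash
python3 - <<'E'
from h import *
im,W=snap('scene','s6.png')
m=(W[...,0]>610)&(W[...,0]<770)&(W[...,1]>5)&(W[...,1]<200)&(W[...,2]>118)&(W[...,2]<145)
p=W[m]
for a,b in [(5,97),(97,200)]:
    q=p[(p[:,1]>a)&(p[:,1]<b)]; print(len(q),np.percentile(q,[3,97],axis=0).round())
for n in ['mug','ring_tin','sprayer','nest_bowl','brush','scraper']:
    for o in ctrl.outline_of('scene',n)[:1]:
        print(n,np.round(o['conf'],2),np.nanmedian(W[o['pixels']],0).round())
E
```

```text
191 [[644.  19. 119.]
 [696.  78. 133.]]
160 [[643. 110. 121.]
 [698. 168. 135.]]
mug 0.66 [294. 282.  43.]
ring_tin 0.57 [459. 251.  27.]
sprayer 0.72 [ 497. -492.   17.]
nest_bowl 0.78 [479. 488.  35.]
brush 0.63 [ 485. -423.   49.]
scraper 0.95 [ 496. -492.   16.]
```

View pics/s6.png

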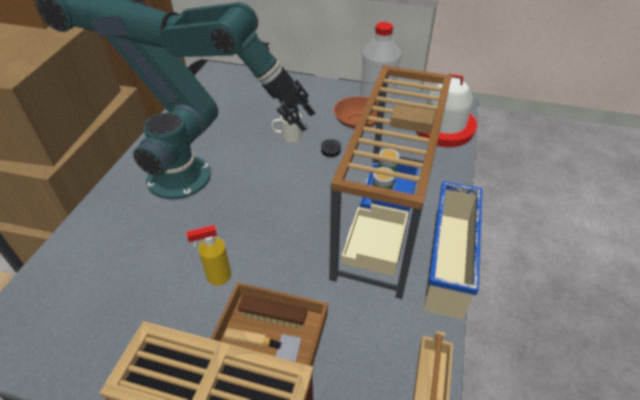

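```bash
python3 -c "
from plant import ctrl
print(ctrl.finish_job())"
```

```text
the job is handed in; nothing more can be done
None
```

I handed the job in at about 33 s with no result returned: the scraper and brush are in the tool box, and both tins stand upright in the blue bin, one at about 555 g and one at about 440 g, which is close to the half-full limit. The mug, ring tin, spray bottle and nest bowl look undisturbed in the last picture.

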